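# Make room and flip the sugar bowl open

### The arm

A 6-joint arm with a two-finger parallel gripper is mounted at the origin on the work surface. World frame = base frame: x ahead of the robot, y to its left, z up, the work surface at z = 0. Lengths are in mm, angles in degrees, forces in N, time in s.
With the tool pointing down it reaches from about 250 to 775 mm from the base axis. Payload 4 kg.
Tool frame: the origin (TCP) lies at the very end of the fingers, on their centre line; the grasp point (between the pads) lies 19 mm behind it (arm.tcp_to_grasp is the z of the grasp point in the tool frame, in mm); z points along the fingers, x is the direction in which the jaws open and shut, and the axes are right-handed (so a half turn about z gives the same grasp; the last joint's range is limited). The gripper opens to 85 mm and grips with 20 to 120 N. Pads are 22 mm wide; open, the fingers measure 114 mm over their backs; the gripper's body (76 mm by 85 mm) begins 54 mm behind the grasp point. The pads swing forward as they close: fully open they stand 13 mm farther back than shut.
Start: joints at [58.264, 4.996, 78.535, -0, 96.463, -5.907], TCP at [239.638, 495.067, 231.341] pointing down, gripper open.
Joint ranges: [-177.83, 177.83], [-43.37, 116.18], [15.69, 146.23], [-61.86, 241.86], [9.47, 152.12], [-147.06, 147.06]. Speed limits (degrees/s): [159.86, 159.86, 180, 180, 180, 180].

### API

Orientations are given as [roll, pitch, yaw] about the fixed x, y, z axes, in that order (R = Rz(yaw) Ry(pitch) Rx(roll)).
In Python, from bench import telemetry, camera, calibration, finish_job, silhouettes, arm gives the robot as it stands.
- The arm moves only by the tool step_arm, never from a script. Its argument "rows" is a list that holds one entry, the list of rows, each a list of 7 numbers: the closure in counts, from 0 (fully open) to 255 (shut), then the shift along the tool's x, y, z in mm, then the turn, a rotation vector about the tool's x, y, z in rad. In form: [[[claw, dx, dy, dz, rx, ry, rz], ...]]. A call has 1 to 10 rows; each row shifts and turns the commanded pose from where the row before left it, along the tool's axes as they then stand; what a row does not reach is not made up. A row lasts 1/12 s, in which the tool goes at most 41.7 mm and 7.16 degrees, less where a joint would pass 70% of its speed; a pose out of reach is approached as far as the arm can. A call with a gripper value outside its range is refused whole. The fingers move at their own pace and stop on an object; "force" is the grip in N (left out, the last holds). Time passes only in rows, so rows that do not move let the fingers close. It gives the time, the measured TCP pose, the force and the opening at its end, in the units of the state.
- telemetry.read_state(): the state, without advancing time (a new reading comes with each control period).
- camera(name): name is "scene" or "side" or "wrist"; returns the picture (400x640x3 uint8, red, green, blue); there is no depth.
- calibration(name): a dict with "camera_matrix" (3x3 intrinsics, pixels), "rvec" (rotation vector, rad) and "tvec" (3), from world to camera coordinates, as OpenCV has them; the wrist camera has in their place "tool_from_camera" (4x4, takes a point from camera to tool coordinates, whose origin is the TCP and whose axes are the tool frame's). Camera axes: x right, y down, z forward; pixel columns grow to the right and rows downward; lengths in mm; the calibration is good to about 2 mm. A picture is of the moment at which its call begins: read the wrist's pose just before it. calibration takes no time and is no camera call.
- finish_job(): hands the job in, once; it reports no verdict.
Trained networks look in the newest picture that a camera, given by its name, has taken for a name from the list of things; names that differ only in an ending like _2 or _b are one class to them, and where a whole thing is asked for, a point or a joint stands for the part that bears it (a point fixed in the world has none). Each returns a list of dicts, best first, with "confidence" (0 to 1); they miss things now and then, are a little off and sometimes report something else, mostly with a low value. They report only what shows in the picture. A call takes as long as a camera call.
- silhouettes(camera, thing): "region" (400x640 bool, what is visible of it) and "at" ([column, row] in pixels, amid what is visible of it).
The state is a dict: "t": time; "joint_positions": joint angles; "joint_vel": joint speeds; "effort": joint torques, N m; "tcp_pos": TCP position; "tool_rot": TCP orientation; "force": force on the tool from outside, world axes, zero at the start; "wrist_torque": the same for the moment, N m; "width": opening from 0.0 (shut) to 1.0 (fully open).
Only numpy, scipy, OpenCV 4.12 (cv2) and the standard library are available. Lean on these libraries where they do the work, as an engineer would, in place of code of your own. Each camera call takes 0.05 s, during which the arm holds its last target.

### The job

Open the brown sugar bowl on the pale blue shelf so that its hinged lid stays open by itself. The tall round canister stands too close behind the hinge: first push it along the shelf, upright, out of the lid's way, then with a fingertip flip the lid up and over until it falls back fully open against its stop. Only push and nudge: do not pinch or lift anything, keep the lid and bowl from knocking against the canister, leave the bowl standing where it is and leave everything else on the shelf alone.

Things in the scene. Friction and masses are not known exactly. Their poses are not given: they have to be found in the camera images.
- sugar_bowl: Brown stoneware sugar bowl, loose, about 0.9 kg with its lid. Origin: centre of its underside, on the shelf top (70 mm above the work surface); z up; own +x points from its axis to the hinge. Round, 110 mm across from 28 mm up to the rim at 64 mm, narrowing below to a 76 mm foot. Steel hinge bracket, 38 mm wide, ends 70 mm from the axis on the +x side. A level push of 4 to 6 N makes the bowl slide.
- hinge (a point): Middle of the hinge pin, fixed to the bowl: 63 mm from the bowl's axis on its +x side, 68 mm above the shelf. The pin lies along the bowl's y axis.
- lid (a joint): Lid angle: 0 shut, growing as its free side rises, 1.92 rad (110 deg) open against its stop, leaning back beyond the hinge. Nearly free hinge, lid about 0.16 kg: it falls shut below about 1.48 and falls open by itself above about 1.58. The lid is a disc 116 mm across, 5 mm thick at the edge, its underside 65 mm above the shelf when shut, domed to 77 mm in the middle, where the knob stands.
- tab (a point): Middle of the outer end of the lid's thumb tab, moving with the lid: a flat tongue 30 mm wide, 6 mm thick, opposite the hinge. Shut, it sticks out level 24 mm past the lid's rim on the bowl's -x side; its end is 82 mm from the bowl's axis, its underside 65 mm above the shelf. Below it, 27 mm is free to the bowl's wall, so a slanted fingertip coming from in front catches it from below and raises the lid.
- knob (a point): Top of the lid's round knob, moving with the lid: 24 mm across, 15 mm at the neck, on the bowl's axis when shut; its top is then 101 mm above the shelf and 63 mm (level) from the hinge pin.
- canister: Round cream enamelled canister, flat lid, loose, upright, 104 mm across, 132 mm tall, about 0.45 kg, too wide to grasp. Origin: centre of its underside. At first its side is 11 to 19 mm beyond the hinge pin, up to 20 mm off the bowl's +x line: the knob would strike it before the lid's balance point. Open, lid and knob reach 60 mm beyond the pin, 58 mm to each side. It slides (1 to 3 N) without tipping if pushed below 90 mm.
- teaspoon_a: Steel teaspoon lying on the shelf, 130 mm long and 7 mm high. Origin: under its middle. To be left alone.
- teaspoon_b: The second teaspoon, the same. To be left alone.
- scraper: Lime silicone scraper lying flat, 208 mm long, 52 mm wide at the blade, 15 mm high. Origin: on its underside near the middle, blade on its own +x side. To be left alone.
- caddy: Clear plastic cutlery caddy, three compartments in a row along its own y, 85 x 190 x 105 mm, with forks and spoons standing in it to 170 mm. Origin: centre of its underside. To be left alone.
- mug: White mug, 82 mm across, 92 mm tall, handle on its own +y side. Origin: centre of its underside. To be left alone.
- soap: Plastic bottle of washing-up liquid, 62 mm across, 190 mm tall. Origin: centre of its underside. To be left alone.
- salt_cellar: Small glass salt cellar with a steel top, 52 mm across, 74 mm tall. Origin: centre of its underside. To be left alone.

How it is judged (in metres and radians):
On the way, in this order (a step that is already met when the one before it is completed fails the run):
1. the canister has been pushed clear, upright, while the lid is still shut (distance of canister from where it was at the start of the episode above 0.03 m and angle between canister's own z axis and vertical below 0.1 rad and value of joint lid below 0.15 rad), for 0.2 s.
2. the lid is flipped over past its balance point and lies back against its stop (value of joint lid above 1.8 rad), for 0.2 s.
At the end, for the whole second after the job is handed in: The lid lies open against its stop (lid angle above 1.8 of 1.92 rad) held by its own weight, not leaning on the canister; the bowl stands upright within 30 mm of where it was; the canister stands upright and at rest on the shelf (value of joint lid above 1.8 rad and contact force between sugar_bowl and canister below 0.1 N and distance of sugar_bowl from where it was at the start of the episode below 0.03 m and angle between each of sugar_bowl, canister's own z axis and vertical below 0.06 rad and height (world z) of canister between 0.065 and 0.075 m and height (world z) of sugar_bowl between 0.065 and 0.075 m and linear speed of each of canister, sugar_bowl below 0.02 m/s); the robot touches nothing.
It fails at once if the sugar bowl was lifted, tipped or shoved more than 30 mm (height (world z) of sugar_bowl above 0.085 m or angle between sugar_bowl's own z axis and vertical above 0.3 rad or distance of sugar_bowl from where it was at the start of the episode above 0.03 m).
It fails at once if the canister was lifted or tipped over (height (world z) of canister above 0.085 m or height (world z) of canister below 0.05 m or angle between canister's own z axis and vertical above 0.35 rad).
It fails at once if the bowl or its lid was pinched or forced (more than 20 N from the fingers) (contact force between the fingers and sugar_bowl above 20 N).
It fails at once if the lid or bowl knocked against the canister (more than 4 N) (contact force between sugar_bowl and canister above 4 N).
It fails at once if something else on the shelf was moved more than 25 mm (distance of any of teaspoon_a, teaspoon_b, scraper, caddy, mug, soap, salt_cellar from where it was at the start of the episode above 0.025 m).
It also fails if it takes over 54 s, if anything falls off the work surface, if the arm or the gripper's body presses on something with over 40 N, if the wrist force passes 120 N, or if a joint passes its speed limit or range.

## Working session

There is one attempt and no reset: what is moved stays moved. The work goes in short steps, Python scripts to look and compute and a tool call to move; the robot and the scene stay as the last step left them, time stands still between calls to the robot, and variables do not carry over. Pictures are saved under pics/ and viewed, and the job is handed in when it is done.

Besides the shell and the picture viewer there is one more tool, called after ">>>" by a JSON object that holds its "fn" and its "kwargs", one argument or row to a line. step_arm: Moves the arm, as the interface text tells. Its arguments: {"type":"object","properties":{"rows":{"type":"array"},"force":{"type":"number"}},"required":["rows"]}

```bash
ls; mkdir -p pics; python3 - <<'E'
from bench import telemetry,camera,calibration,silhouettes,arm
import cv2,json
print(telemetry.read_state())
print([a for a in dir(arm) if a[0]!='_'])
for n in ["scene","side","wrist"]:
    im=camera(n); cv2.imwrite(f"pics/a_{n}.png",im[:,:,::-1])
    print(n,calibration(n))
E
```

```text
pics
{'t': 0.0, 'joint_positions': array([ 5.82645763e+01,  5.04019947e+00,  7.86256189e+01, -4.13743084e-05,
        9.64651320e+01, -5.90566469e+00]), 'joint_vel': array([-0.00922806, -0.08096291,  0.0800664 , -0.0192079 , -0.08013606,
        0.01006332]), 'effort': array([-9.48972993e-04, -3.51874101e+01, -3.13267171e+01, -1.50209830e-04,
        1.08355735e-02,  1.31928414e-05]), 'tcp_pos': array([239.3536267 , 494.61576403, 230.12101368]), 'tool_rot': array([-1.79986567e+02,  1.30259594e-01,  6.41702516e+01]), 'force': array([ 0.49708027, -0.02887303,  0.10998373]), 'wrist_torque': array([-0.01228932,  0.02659236,  0.00012839]), 'width': 1.0006071755975319}
['MotionError', 'tcp_to_grasp']
scene {'camera_matrix': array([[497.17856142,   0.        , 316.3447788 ],
       [  0.        , 497.17856142, 185.9326988 ],
       [  0.        ,   0.        ,   1.        ]]), 'rvec': array([ 1.56689443,  1.7200174 , -0.90140275]), 'tvec': array([  40.63614741, -190.43466628, 1836.9913864 ])}
side {'camera_matrix': array([[403.82480957,   0.        , 319.81907949],
       [  0.        , 403.82480957, 204.63360289],
       [  0.        ,   0.        ,   1.        ]]), 'rvec': array([ 2.26321573, -0.19280369,  0.06813156]), 'tvec': array([-535.11551925,  213.0141792 , 1032.63744956])}
wrist {'camera_matrix': array([[343.03347156,   0.        , 321.595795  ],
       [  0.        , 343.03347156, 202.83263496],
       [  0.        ,   0.        ,   1.        ]]), 'tool_from_camera': array([[ 9.99999840e-01,  1.35947287e-04,  5.49433294e-04,
        -1.11690649e+00],
       [-2.95805100e-04,  9.53134660e-01,  3.02546247e-01,
        -7.80891281e+01],
       [-4.82553574e-04, -3.02546361e-01,  9.53134548e-01,
        -1.44155256e+02],
       [ 0.00000000e+00,  0.00000000e+00,  0.00000000e+00,
         1.00000000e+00]])}
```

View pics/a_scene.png

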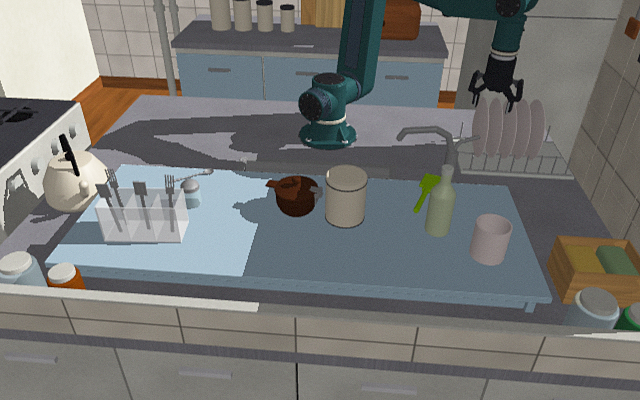

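View pics/a_side.png

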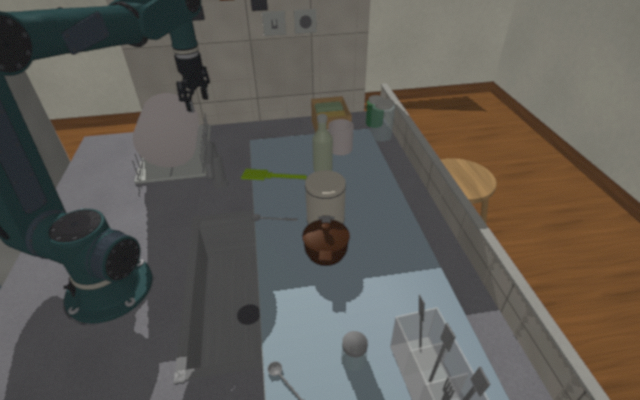

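View pics/a_wrist.png

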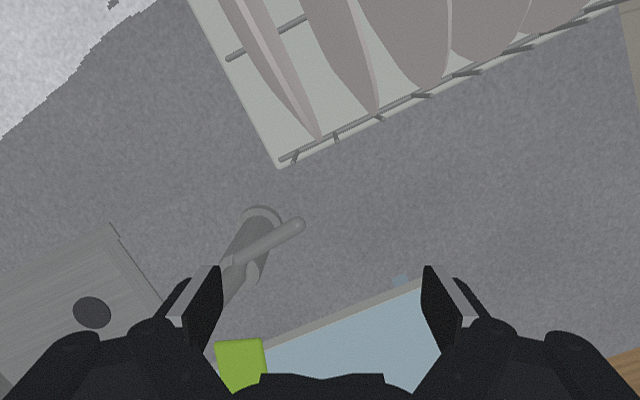

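```bash
cat > h.py <<'E'
import numpy as np,cv2
from bench import telemetry,camera,calibration,silhouettes
from scipy.spatial.transform import Rotation as Ro
C={n:calibration(n) for n in ["scene","side"]}
def proj(n,P):
    c=C[n]; return cv2.projectPoints(np.asarray(P,float).reshape(-1,3),c['rvec'],c['tvec'],c['camera_matrix'],None)[0].reshape(-1,2)
def ray(n,uv):
    c=C[n];R=cv2.Rodrigues(c['rvec'])[0];o=-R.T@c['tvec']
    d=R.T@np.linalg.inv(c['camera_matrix'])@np.array([*uv,1.]);return o,d/np.linalg.norm(d)
def onz(n,uv,z):
    o,d=ray(n,uv);return o+d*(z-o[2])/d[2]
def hull(n,P):
    m=np.zeros((400,640),np.uint8);cv2.fillConvexPoly(m,cv2.convexHull(np.round(proj(n,P)).astype(np.int32)),1);return m>0
a=np.linspace(0,2*np.pi,48,endpoint=False)
def ring(x,y,z,r): return np.c_[x+r*np.cos(a),y+r*np.sin(a),np.full(48,z)]
E
python3 - <<'E'
from h import *
np.set_printoptions(precision=1,suppress=True)
D={}
for n in ["scene","side"]:
    im=camera(n).copy()
    for t in ["sugar_bowl","canister","lid","tab","knob","teaspoon_a","scraper","caddy","mug","soap","salt_cellar"]:
        for i,s in enumerate(silhouettes(n,t)[:2]):
            r=s['region'];D[f"{n}_{t}_{i}"]=r
            ys,xs=np.nonzero(r)
            print(n,t,i,round(s['confidence'],2),np.array(s['at']),r.sum(),xs.min(),xs.max(),ys.min(),ys.max(),onz(n,s['at'],70+ (0 if t in('teaspoon_a','scraper') else 40)))
    z=im[130:290,60:560] if n=="scene" else im[150:300,200:420]
    z=cv2.resize(z,None,fx=1.6 if n=="scene" else 3.5,fy=1.6 if n=="scene" else 3.5,interpolation=cv2.INTER_CUBIC)
    cv2.imwrite(f"pics/z_{n}.png",z[:,:,::-1])
np.savez("seg.npz",**D)
print(telemetry.read_state()['t'])
E
```

```text
scene sugar_bowl 0 0.61 [295.4 190. ] 1541 266 322 176 216 [526.3 -51.4 110. ]
scene sugar_bowl 1 0.44 [294.1 185.4] 1024 266 321 175 201 [504.7 -57.7 110. ]
scene canister 0 0.62 [295.3 184.9] 1043 266 322 175 200 [502.  -54.7 110. ]
scene canister 1 0.56 [344.8 190.5] 2386 325 366 164 227 [515.4  81.8 110. ]
scene lid 0 0.9 [293.9 187.4] 1051 265 321 174 201 [514.4 -57.  110. ]
scene lid 1 0.32 [346.9 191.5] 2340 325 367 164 227 [519.6  87.7 110. ]
scene tab 0 0.94 [296.  189.8] 988 266 321 175 200 [525.2 -49.9 110. ]
scene knob 0 0.9 [297.1 188.1] 1001 266 321 175 200 [516.9 -47.9 110. ]
scene knob 1 0.57 [489.3 239.9] 1781 469 512 212 265 [686.6 431.9 110. ]
scene scraper 0 0.91 [427.  186.4] 401 413 439 173 212 [413.3 316.4  70. ]
scene caddy 0 0.83 [139.5 213.6] 4964 95 187 169 242 [ 669.1 -429.6  110. ]
scene mug 0 0.69 [488.6 238.7] 1725 469 512 212 264 [682.3 431.1 110. ]
scene soap 0 0.74 [439.9 203.8] 1514 425 456 164 236 [551.5 331.6 110. ]
scene salt_cellar 0 0.62 [189.9 192. ] 478 180 201 178 207 [ 563.8 -331.8  110. ]
scene salt_cellar 1 0.57 [294.2 185.7] 956 267 321 
[... 450 characters left out ...]
 [ 404.3 -348.7  110. ]
side knob 0 0.97 [324.4 236.3] 1409 303 350 216 261 [552.  -22.5 110. ]
side teaspoon_a 0 0.65 [258.4 215.7] 79 251 296 215 220 [390.6 131.2  70. ]
side teaspoon_a 1 0.56 [275.  369.7] 241 267 302 361 399 [ 401.3 -328.3   70. ]
side scraper 0 0.68 [261.8 172.7] 500 240 306 168 180 [411.  337.3  70. ]
side caddy 0 0.58 [435.8 358. ] 6326 390 489 295 399 [ 702.  -378.2  110. ]
side mug 0 0.91 [339.2 135.6] 729 328 352 120 154 [685.1 450.3 110. ]
side soap 0 0.65 [321.9 145. ] 862 312 331 114 170 [617.  401.7 110. ]
side soap 1 0.43 [325.5 193.1] 1807 306 344 170 222 [584.6 147.6 110. ]
side salt_cellar 0 0.82 [352.5 348.8] 874 341 367 331 369 [ 552.8 -333.3  110. ]
1.35
```

View pics/z_scene.png

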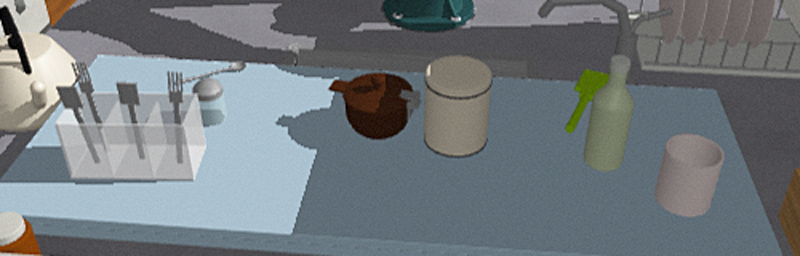

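View pics/z_side.png

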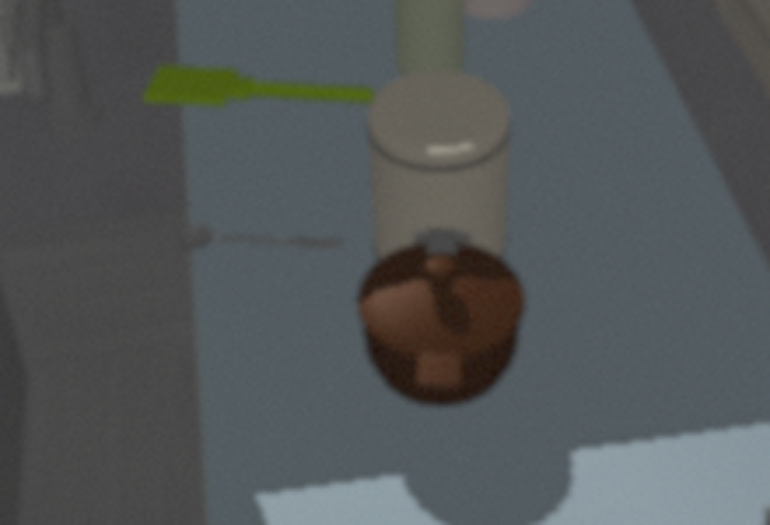

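```bash
cat > fit.py <<'E'
from h import *
from scipy.optimize import minimize
np.set_printoptions(precision=1,suppress=True)
D=np.load("seg.npz")
# canister by IoU both views
def iou(A,B): return (A&B).sum()/max(1,(A|B).sum())
can=lambda x,y:np.r_[ring(x,y,70,52),ring(x,y,202,52)]
from scipy.ndimage import distance_transform_edt
best=None
S,T=D["scene_canister_1"],D["side_canister_0"]
bx=None
def bowlpts(x,y,th):
    u=np.array([np.cos(th),np.sin(th)]);v=np.array([-u[1],u[0]])
    f=lambda l,w,z:np.r_[np.array([x,y])+l*u+w*v,z+70]
    return [np.r_[ring(x,y,70,38),ring(x,y,98,55)],np.r_[ring(x,y,98,55),ring(x,y,134,55)],np.r_[ring(x,y,135,58),ring(x,y,140,58),ring(x,y,147,20)],
      np.r_[ring(x,y,147,8),ring(x,y,158,12),ring(x,y,168,12)],
      np.array([f(l,w,z) for l in(40,82) if 1 for w in(-15,15) for z in(65,71)]*1)*1 if 0 else np.array([f(-l,w,z) for l in(40,82) for w in(-15,15) for z in(65,71)]),
      np.array([f(l,w,z) for l in(40,70) for w in(-19,19) for z in(55,70)])]
def bm(n,p): 
    m=np.zeros((400,640),bool)
    for q in bowlpts(*p): m|=hull(n,q)
    return m
if __name__=="__main__":
    cv=lambda n,p:hull(n,can(*p))
    r=max(((iou(cv("scene",(x,y)),S),x,y) for x in range(480,600,3) for y in range(40,140,3)));print("can scene",r)
    # side: canister partly occluded by bowl; allow visible only
    r2=max(((iou(cv("side",(x,y))&~D["side_sugar_bowl_1"],T),x,y) for x in range(480,600,3) for y in range(40,140,3)));print("can side",r2)
    r3=max(((iou(cv("side",(x,y))&~D["side_sugar_bowl_1"],T)+iou(cv("scene",(x,y)),S),x,y) for x in range(480,600,2) for y in range(40,140,2)));print("can both",r3)
    A,B=D["scene_sugar_bowl_0"],D["side_sugar_bowl_1"]
    def f(p): return -(iou(bm("scene",p)&~S,A)+iou(bm("side",p),B))
    c=sorted((f((x,y,th)),x,y,th) for x in range(500,580,8) for y in range(-80,0,8) for th in np.radians([60,75,90,105,120]))[:3]
    print(c)
    from itertools import product
    b=min((f((c[0][1]+dx,c[0][2]+dy,c[0][3]+dt)),c[0][1]+dx,c[0][2]+dy,np.degrees(c[0][3]+dt)) for dx in range(-8,9,2) for dy in range(-8,9,2) for dt in np.radians(range(-20,21,5)))
    print(b)
E
python3 fit.py
```

```text
can scene (np.float64(0.9487077534791253), 576, 85)
can side (np.float64(0.946694003075346), 570, 82)
can both (np.float64(1.8883153840562148), 570, 84)
[(np.float64(-1.7917786123846804), 548, -48, np.float64(1.3089969389957472)), (np.float64(-1.775177993263577), 548, -48, np.float64(1.5707963267948966)), (np.float64(-1.74977857069102), 556, -48, np.float64(1.3089969389957472))]
(np.float64(-1.814481133975907), 550, -46, np.float64(80.0))
```

>>> {"fn": "step_arm", "kwargs": {
  "rows": [
    [[0,0,0,-15,0,0,0.124],[0,0,0,-15,0,0,0.124],[0,0,0,-15,0,0,0.124],[0,0,0,-15,0,0,0.124],[0,0,0,-15,0,0,0.124],[0,0,0,-15,0,0,0.124],[0,0,0,-15,0,0,0.124],[0,0,0,-15,0,0,0.124],[0,0,0,-15,0,0,0.124],[0,0,0,-15,0,0,0.124]]
  ]
}}

```text
t: 2.18
tcp_pos: [239.6, 495.0, 382.1]
tool_rot: [-180.0, -0.0, -7.2]
force: [0.2, 0.1, -0.3]
width: 1.002
```

>>> {"fn": "step_arm", "kwargs": {
  "rows": [
    [[0,25,28,0,0,0,0],[0,25,28,0,0,0,0],[0,25,28,0,0,0,0],[0,25,28,0,0,0,0],[0,25,28,0,0,0,0],[0,25,28,0,0,0,0],[0,25,28,0,0,0,0],[0,25,28,0,0,0,0],[0,25,28,0,0,0,0],[0,25,28,0,0,0,0]]
  ]
}}

```text
t: 3.02
tcp_pos: [455.0, 185.4, 381.6]
tool_rot: [-180.0, -0.0, -6.9]
force: [0.4, 0.8, 0.6]
width: 0.997
```

>>> {"fn": "step_arm", "kwargs": {
  "rows": [
    [[40,25,28,0,0,0,0],[40,25,28,0,0,0,0],[40,25,28,0,0,0,0],[40,25,28,0,0,0,0],[40,0,0,0,0,0,0],[40,0,0,0,0,0,0]]
  ]
}}

```text
t: 3.52
tcp_pos: [541.0, 62.3, 380.1]
tool_rot: [180.0, 0.1, -7.1]
force: [0.3, 0.2, -0.3]
width: 0.844
```

```bash
cat >> h.py <<'E'
CW=calibration("wrist")
def wpose():
    s=telemetry.read_state();R=Ro.from_euler('xyz',s['tool_rot'],degrees=True).as_matrix()
    T=np.eye(4);T[:3,:3]=R;T[:3,3]=s['tcp_pos'];return T@CW['tool_from_camera']
def wproj(T,P):
    P=np.asarray(P,float).reshape(-1,3);q=(P-T[:3,3])@T[:3,:3];u=q@CW['camera_matrix'].T;return u[:,:2]/u[:,2:]
E
python3 - <<'E'
from h import *
np.set_printoptions(precision=1,suppress=True)
s=telemetry.read_state();print(s)
T=wpose();im=camera("wrist").copy()
cv2.imwrite("pics/b_wrist.png",im[:,:,::-1])
from fit import bowlpts,can
for q in bowlpts(550,-46,np.radians(80)):
    for p in wproj(T,q): cv2.circle(im,tuple(int(v) for v in p),1,(0,255,0),-1)
for p in wproj(T,can(570,84)): cv2.circle(im,tuple(int(v) for v in p),1,(255,0,0),-1)
cv2.imwrite("pics/b_wristo.png",im[:,:,::-1])
np.save("Tb.npy",T)
E
```

```text
{'t': 3.5167, 'joint_positions': array([  0.6,   5.6,  61.1,   0. , 113.5,   7.7]), 'joint_vel': array([ 2.8, -2. ,  0.4,  0.7,  0.6,  0.1]), 'effort': array([ -1.3, -34.2, -30.8,  -0.2,  -0.1,  -0. ]), 'tcp_pos': array([541. ,  62.3, 380.1]), 'tool_rot': array([180. ,   0.1,  -7.1]), 'force': array([ 0.3,  0.2, -0.3]), 'wrist_torque': array([-0.,  0., -0.]), 'width': 0.8438612676650957}
```

View pics/b_wristo.png

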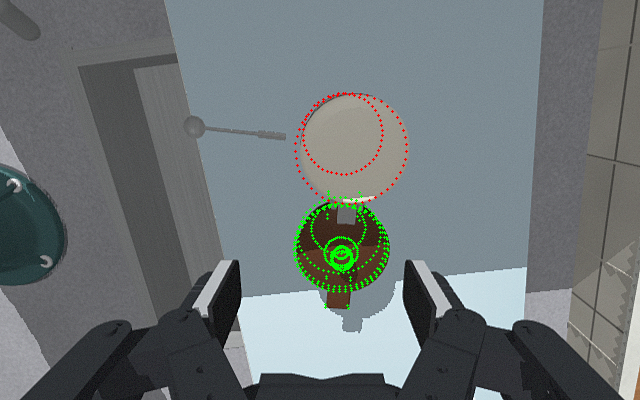

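View pics/b_wrist.png

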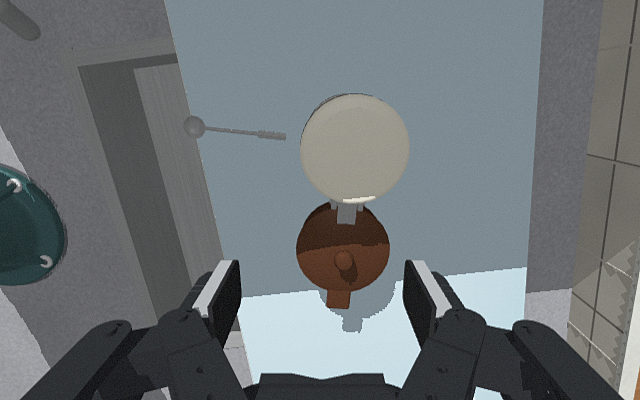

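```bash
cat >> h.py <<'E'
def wonz(T,uv,z):
    d=T[:3,:3]@np.linalg.inv(CW['camera_matrix'])@np.array([*uv,1.]);o=T[:3,3];return o+d*(z-o[2])/d[2]
E
python3 - <<'E'
from h import *
np.set_printoptions(precision=1,suppress=True)
T=np.load("Tb.npy")
im=cv2.imread("pics/b_wrist.png")[180:330,270:430];cv2.imwrite("pics/bz.png",cv2.resize(im,None,fx=5,fy=4,interpolation=cv2.INTER_CUBIC))
print("tab end",wonz(T,(338.5,308),138),"bracket mid", wonz(T,(347,213),137))
print("knob",wonz(T,(345,256),171))
print("can top",wonz(T,(354.5,148.5),202))
D=np.load("seg.npz")
for k in ["side_teaspoon_a_0","side_teaspoon_a_1","side_scraper_0"]:
    ys,xs=np.nonzero(D[k])
    for i in (xs.argmin(),xs.argmax(),ys.argmin(),ys.argmax()): print(k,xs[i],ys[i],onz("side",(xs[i],ys[i]),72)[:2])
for k,r,h in (("salt_cellar",26,74),("soap",31,190),("mug",41,92)):
    S=D[f"scene_{k}_0"]
    ys,xs=np.nonzero(S); print(k,onz("scene",(xs[ys>ys.max()-3].mean(),ys.max()),70))
E
```

```text
tab end [ 538.1 -129.   138. ] bracket mid [562.4   0.3 137. ]
knob [553.8 -38.8 171. ]
can top [573.7  86.3 202. ]
side_teaspoon_a_0 251 216 [370.2 131.3]
side_teaspoon_a_0 296 219 [492.6  96.4]
side_teaspoon_a_0 252 215 [373.2 135.1]
side_teaspoon_a_0 288 220 [470.4  96.2]
side_teaspoon_a_1 267 367 [ 386.4 -321.2]
side_teaspoon_a_1 302 399 [ 445.8 -393.9]
side_teaspoon_a_1 272 361 [ 396.9 -310.4]
side_teaspoon_a_1 298 399 [ 438.6 -392.6]
side_scraper_0 240 176 [342.2 329.1]
side_scraper_0 306 175 [548.  296.2]
side_scraper_0 246 168 [362.  370.1]
side_scraper_0 246 180 [360.4 304.3]
salt_cellar [ 577.2 -328.1   70. ]
soap [635.2 322.6  70. ]
mug [726.6 433.8  70. ]
```

View pics/bz.png

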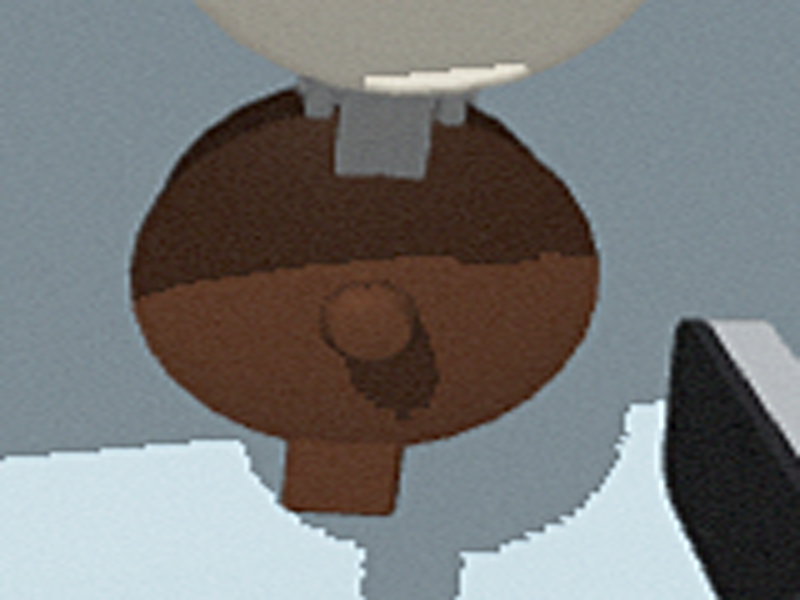

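>>> {"fn": "step_arm", "kwargs": {
  "rows": [
    [[40,29.3,30.4,0,0,0,0],[40,0,0,0,0.117,0,0],[40,0,0,0,0.117,0,0],[40,0,0,0,0.117,0,0],[40,0,12.3,33.8,0,0,0],[40,0,12.3,33.8,0,0,0],[40,0,12.3,33.8,0,0,0],[40,0,12.3,33.8,0,0,0],[40,0,0,0,0,0,0]]
  ]
}}

```text
t: 4.32
tcp_pos: [559.3, 33.4, 227.0]
tool_rot: [-159.8, 1.1, -6.7]
force: [-0.8, 1.1, -2.7]
width: 0.843
```

```bash
python3 - <<'E'
from h import *
np.set_printoptions(precision=1,suppress=True)
s=telemetry.read_state();print(s['joint_positions'],s['tcp_pos'],s['width'])
im=np.hstack([camera("scene")[100:300,220:420],camera("side")[120:320,220:420]])
cv2.imwrite("pics/c.png",cv2.resize(im,None,fx=2,fy=2)[:,:,::-1])
E
```

```text
[-13.9   6.3  79.8  20.   97.1  -5. ] [559.3  33.4 227. ] 0.8431712322303436
```

View pics/c.png

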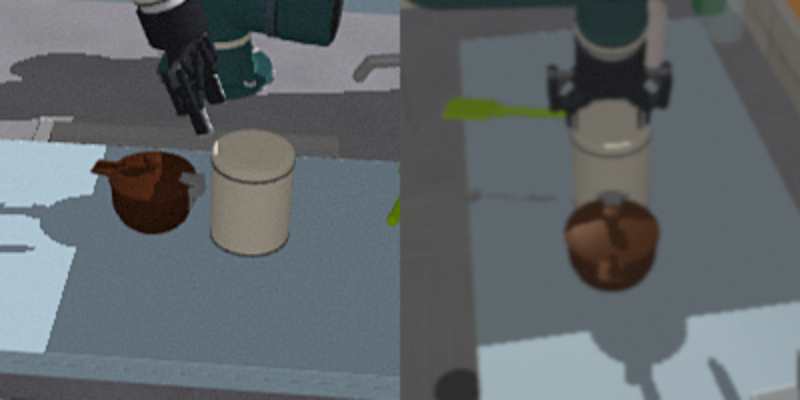

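>>> {"fn": "step_arm", "kwargs": {
  "rows": [
    [[40,7.5,3.9,-1.4,0,0,0],[40,0,11.4,31,0,0,0],[40,0,11.4,31,0,0,0],[40,0,0,0,0,0,0],[40,0,0,0,0,0,0]]
  ]
}}

```text
t: 4.83
tcp_pos: [573.4, 25.9, 173.1]
tool_rot: [-159.9, -0.1, -6.9]
force: [-0.1, -0.2, 0.1]
width: 0.839
```

```bash
python3 - <<'E'
from h import *
np.set_printoptions(precision=1,suppress=True)
im=np.hstack([camera("scene")[100:300,220:420],camera("side")[120:320,220:420]])
cv2.imwrite("pics/d.png",cv2.resize(im,None,fx=2,fy=2)[:,:,::-1])
cv2.imwrite("pics/dw.png",camera("wrist")[:,:,::-1])
E
```

```text
(no output)
```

View pics/d.png

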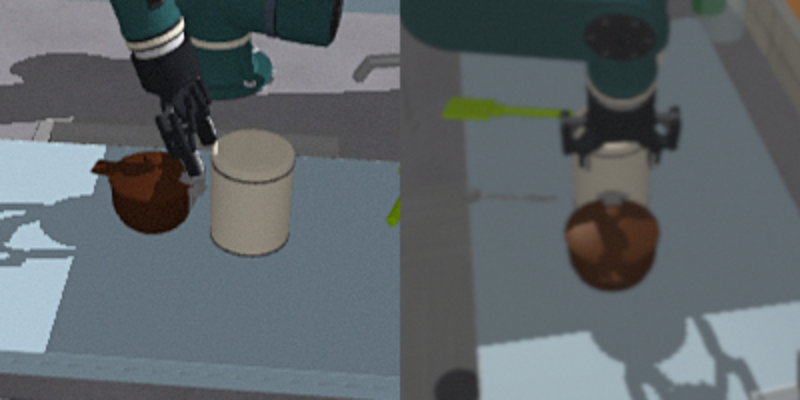

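View pics/dw.png

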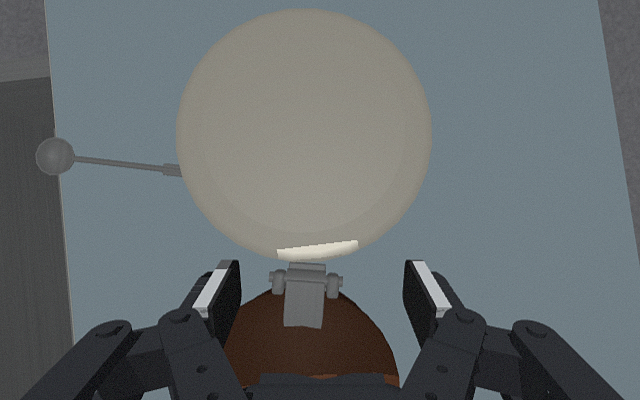

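>>> {"fn": "step_arm", "kwargs": {
  "rows": [
    [[40,-7,0,0,0,0,0],[40,0,7.7,21,0,0,0],[40,0,7.7,21,0,0,0],[40,0,0,0,0,0,0],[40,0,0,0,0,0,0],[40,0,0,0,0,0,0]]
  ]
}}

```text
t: 5.48
tcp_pos: [566.2, 26.7, 128.7]
tool_rot: [-159.9, -0.2, -6.9]
force: [-0.2, 0.3, 0.6]
width: 0.842
```

```bash
python3 - <<'E'
from h import *
im=np.hstack([camera("scene")[100:300,220:420],camera("side")[120:320,220:420]])
cv2.imwrite("pics/e.png",cv2.resize(im,None,fx=2,fy=2)[:,:,::-1])
cv2.imwrite("pics/ew.png",camera("wrist")[:,:,::-1])
E
```

```text
(no output)
```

View pics/e.png

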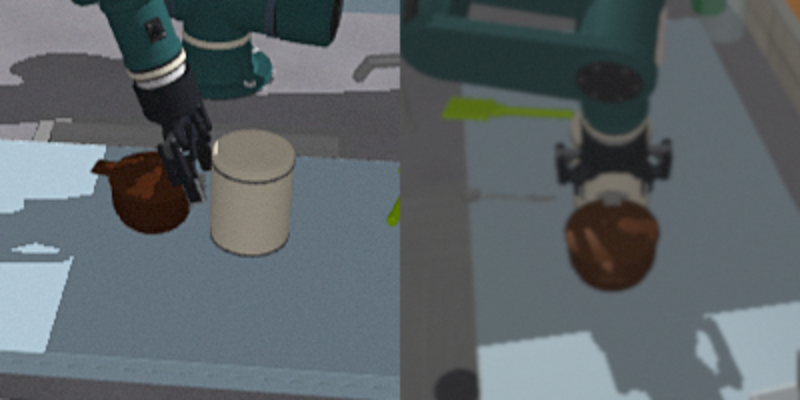

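View pics/ew.png

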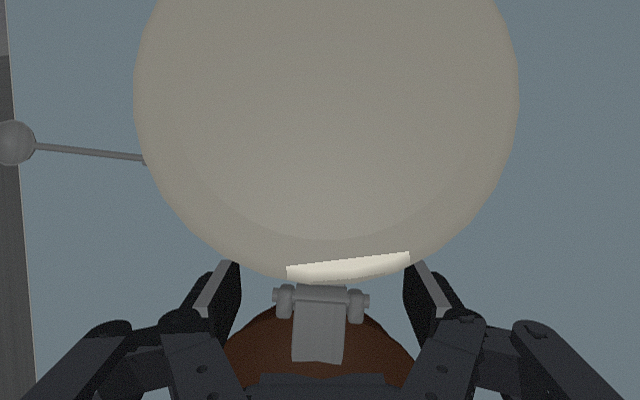

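>>> {"fn": "step_arm", "kwargs": {
  "rows": [
    [[40,0,-5.63,2.06,0,0,0],[40,0,-5.63,2.06,0,0,0],[40,0,-5.63,2.06,0,0,0],[40,0,-5.63,2.06,0,0,0],[40,0,-5.63,2.06,0,0,0],[40,0,-5.63,2.06,0,0,0],[40,0,-5.63,2.06,0,0,0]]
  ]
}}

```text
t: 6.22
tcp_pos: [570.5, 68.8, 126.9]
tool_rot: [-159.9, -0.0, -6.9]
force: [-0.5, -3.9, 2.4]
width: 0.839
```

```bash
python3 - <<'E'
from h import *
im=np.hstack([camera("scene")[100:300,220:420],camera("side")[120:320,220:420]])
cv2.imwrite("pics/f.png",cv2.resize(im,None,fx=2,fy=2)[:,:,::-1])
E
```

```text
(no output)
```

View pics/f.png

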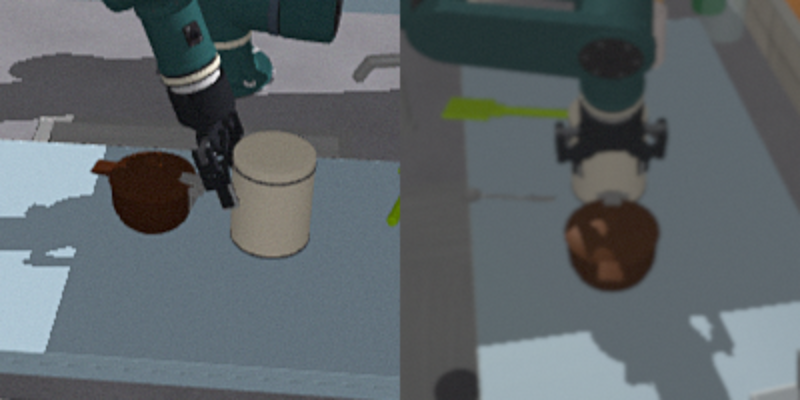

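>>> {"fn": "step_arm", "kwargs": {
  "rows": [
    [[40,0,-5.63,2.06,0,0,0],[40,0,-5.63,2.06,0,0,0],[40,0,-5.63,2.06,0,0,0],[40,0,-5.63,2.06,0,0,0],[40,0,-5.63,2.06,0,0,0],[40,0,-3.8,1.4,0,0,0],[40,0,-1.9,0.7,0,0,0],[40,0,0,0,0,0,0]]
  ]
}}

```text
t: 6.98
tcp_pos: [574.6, 105.0, 126.6]
tool_rot: [-159.8, 0.0, -6.8]
force: [0.1, -0.8, 0.1]
width: 0.841
```

>>> {"fn": "step_arm", "kwargs": {
  "rows": [
    [[40,0,5.63,-2.06,0,0,0],[40,0,5.63,-2.06,0,0,0],[40,0,0,-20,0,0,0],[40,0,0,-40,0,0,0],[40,0,0,-40,0,0,0],[255,0,0,-40,0,0,0],[255,0,0,-40,0,0,0],[255,0,0,-40,0,0,0],[255,0,0,0,0,0,0]]
  ]
}}

```text
t: 7.73
tcp_pos: [566.0, 14.5, 342.8]
tool_rot: [-160.0, -0.9, -7.0]
force: [-0.1, -1.0, 1.4]
width: 0.278
```

```bash
python3 - <<'E'
from h import *
np.set_printoptions(precision=1,suppress=True)
from fit import iou,can
a,b=camera("scene"),camera("side")
cv2.imwrite("pics/g.png",np.hstack([cv2.resize(a[100:300,220:420],None,fx=2,fy=2),cv2.resize(b[120:320,220:420],None,fx=2,fy=2)])[:,:,::-1])
T=wpose();w=camera("wrist");cv2.imwrite("pics/gw.png",w[:,:,::-1]);np.save("Tg.npy",T)
for n in("scene","side"):
  for s in silhouettes(n,"canister")[:2]:
    S=s['region'];print(n,s['confidence'],max((iou(hull(n,can(x,y)),S),x,y) for x in range(550,620,4) for y in range(90,190,4)))
print(telemetry.read_state())
E
```

```text
scene 0.58 (np.float64(0.9439108720706877), 582, 146)
side 0.82 (np.float64(0.919889502762431), 578, 150)
{'t': 7.9833, 'joint_positions': array([-15.5,   6.1,  68.3,  20.9, 107.7,  -2.5]), 'joint_vel': array([0.5, 0.3, 0.6, 0. , 0.1, 0.1]), 'effort': array([ -0.2, -36.9, -32. ,   1.5,   0.1,  -0. ]), 'tcp_pos': array([563.6,  17.3, 330.8]), 'tool_rot': array([-159.8,    0.2,   -6.9]), 'force': array([-0.2,  1.1,  0.2]), 'wrist_torque': array([-0.2,  0.1,  0. ]), 'width': -0.004638886979566479}
```

View pics/g.png

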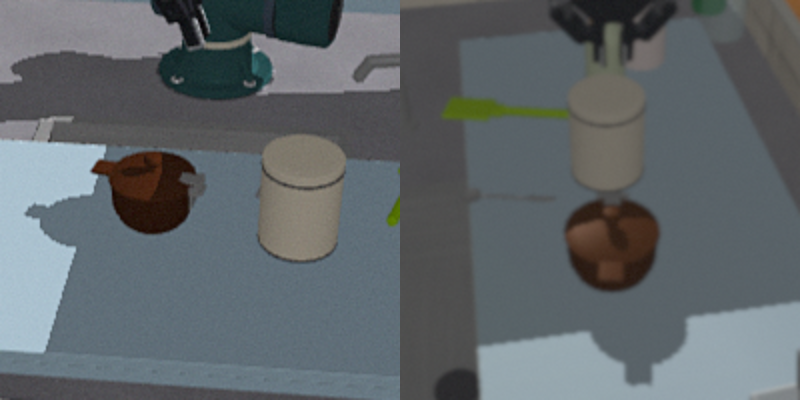

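View pics/gw.png

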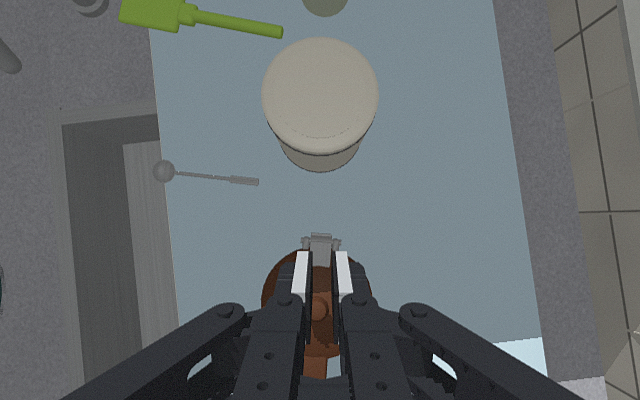

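```bash
cat >> h.py <<'E'
def tool_delta(target,R=None):
    s=telemetry.read_state()
    if R is None: R=Ro.from_euler('xyz',s['tool_rot'],degrees=True).as_matrix()
    return R.T@(np.asarray(target)-s['tcp_pos'])
E
python3 - <<'E'
from h import *
np.set_printoptions(precision=1,suppress=True)
print(tool_delta([528,-182,335]))
E
```

```text
[-11.5 188.3 -73.5]
```

>>> {"fn": "step_arm", "kwargs": {
  "rows": [
    [[255,-1.9,31.4,-12.2,0,0,0],[255,-1.9,31.4,-12.2,0,0,0],[255,-1.9,31.4,-12.2,0,0,0],[255,-1.9,31.4,-12.2,0,0,0],[255,-1.9,31.4,-12.2,0,0,0],[255,-1.9,31.4,-12.2,0,0,0],[255,0,0,0,0.087,0,0],[255,0,0,0,0.087,0,0],[255,0,0,0,0.087,0,0],[255,0,0,0,0,0,0]]
  ]
}}

```text
t: 8.82
tcp_pos: [527.8, -183.9, 331.6]
tool_rot: [-144.5, 0.5, -7.1]
force: [-1.0, -0.6, -1.0]
width: -0.002
```

>>> {"fn": "step_arm", "kwargs": {
  "rows": [
    [[255,0,0,0,0.087,0,0],[255,0,0,0,0.087,0,0],[255,0,0,0,0.087,0,0],[255,0,0,0,0,0,0],[255,0,0,0,0,0,0],[255,0,0,0,0,0,0],[255,0,0,0,0,0,0]]
  ]
}}

```text
t: 9.4
tcp_pos: [528.9, -181.1, 338.3]
tool_rot: [-130.1, -0.1, -6.8]
force: [0.3, -0.1, -0.4]
width: 0.002
```

```bash
python3 - <<'E'
from h import *
np.set_printoptions(precision=1,suppress=True)
a,b=camera("scene"),camera("side")
cv2.imwrite("pics/i.png",np.hstack([cv2.resize(a[50:250,200:400],None,fx=2,fy=2),cv2.resize(b[120:400,200:480],None,fx=1.43,fy=1.43)[:400,:400]])[:,:,::-1])
s=telemetry.read_state();print(s)
print(tool_delta([528.2,-182,106]))
E
```

```text
{'t': 9.5, 'joint_positions': array([-45.5,  19. ,  63. ,  46.3, 124.3, -20.8]), 'joint_vel': array([-0.3,  0.2,  0.2,  0.1,  0.2, -0. ]), 'effort': array([ -0.1, -43.2, -29.1,   2.6,   1.2,  -0. ]), 'tcp_pos': array([ 528.9, -181.2,  338.5]), 'tool_rot': array([-130.1,   -0.1,   -6.8]), 'force': array([-0.3, -1. ,  0.2]), 'wrist_torque': array([-0.4,  0. ,  0. ]), 'width': 0.0013252481258288291}
[ -1.1 178.3 149.2]
```

View pics/i.png

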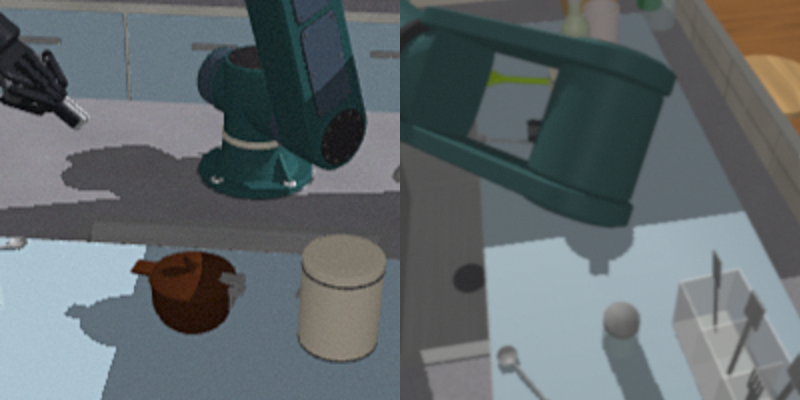

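>>> {"fn": "step_arm", "kwargs": {
  "rows": [
    [[255,0,25.5,21.3,0,0,0],[255,0,25.5,21.3,0,0,0],[255,0,25.5,21.3,0,0,0],[255,0,25.5,21.3,0,0,0],[255,0,25.5,21.3,0,0,0],[255,0,25.5,21.3,0,0,0],[255,0,25.5,21.3,0,0,0],[255,0,0,0,0,0,0],[255,0,0,0,0,0,0]]
  ]
}}

```text
t: 10.25
tcp_pos: [528.2, -181.5, 104.2]
tool_rot: [-129.8, 0.1, -6.8]
force: [0.4, -0.8, 1.1]
width: 0.001
```

```bash
python3 - <<'E'
from h import *
np.set_printoptions(precision=1,suppress=True)
a,b=camera("scene"),camera("side")
cv2.imwrite("pics/j.png",np.hstack([cv2.resize(a[100:260,160:360],None,fx=2.5,fy=2.5)[:400],cv2.resize(b[150:400,230:430],None,fx=1.5,fy=1.6)[:400,:]])[:,:,::-1])
s=telemetry.read_state();print(s['joint_positions'],s['tcp_pos'],s['tool_rot'],s['force'])
T=wpose();w=camera("wrist");cv2.imwrite("pics/jw.png",w[:,:,::-1])
print(tool_delta([539.2,-120,106]))
E
```

```text
[-45.6  27.1  79.1  38.5 106.2 -38.9] [ 529.7 -183.   107.3] [-130.1   -0.2   -6.8] [-0.3  0.   0.7]
[  1.6 -40.   50. ]
```

View pics/j.png

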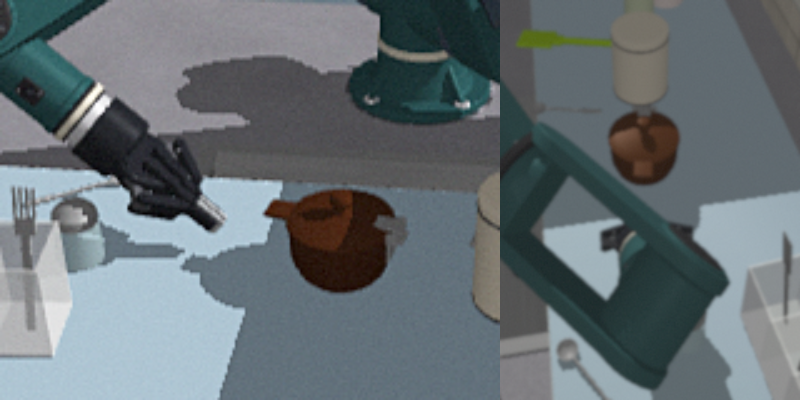

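View pics/jw.png

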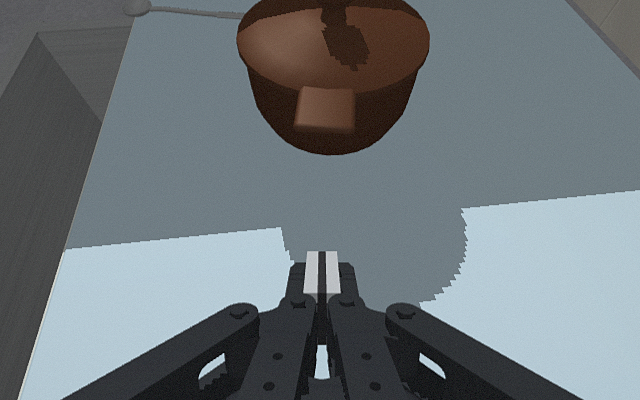

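>>> {"fn": "step_arm", "kwargs": {
  "rows": [
    [[255,0.2,-6.4,8,0,0,0],[255,0.2,-6.4,8,0,0,0],[255,0.2,-6.4,8,0,0,0],[255,0.2,-6.4,8,0,0,0],[255,0,0,0,0,0,0],[255,0,0,0,0,0,0]]
  ]
}}

```text
t: 10.9
tcp_pos: [534.2, -140.7, 103.8]
tool_rot: [-130.0, -0.0, -6.8]
force: [-0.4, -0.1, 0.9]
width: -0.002
```

```bash
python3 - <<'E'
from h import *
np.set_printoptions(precision=1,suppress=True)
a=camera("scene")
s=telemetry.read_state();print(s['joint_positions'],s['tcp_pos'],s['tool_rot'],s['force'])
T=wpose();w=camera("wrist").copy()
from fit import bowlpts
for q in bowlpts(552,-47,np.radians(80)):
    for p in wproj(T,q): cv2.circle(w,tuple(int(v) for v in p),1,(0,255,0),-1)
w=cv2.resize(w,(480,300))
cv2.imwrite("pics/k.png",np.vstack([cv2.resize(a[150:220,220:340],None,fx=4,fy=4),w])[:,:,::-1])
print(tool_delta([539.2,-120,106]))
E
```

```text
[-42.7  24.8  82.8  39.7 103.5 -37.4] [ 534.3 -141.4  103.7] [-130.    -0.    -6.8] [-0.4 -0.3  1. ]
[  2.2 -16.1  15.5]
```

View pics/k.png

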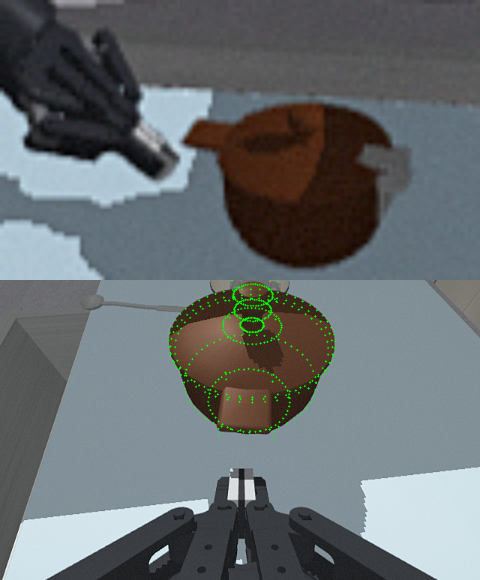

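>>> {"fn": "step_arm", "kwargs": {
  "rows": [
    [[255,0.7,-5,5,0,0,0],[255,0.7,-5,5,0,0,0],[255,0.7,-5,5,0,0,0],[255,0,0,0,0,0,0],[255,0,0,0,0,0,0]]
  ]
}}

```text
t: 11.42
tcp_pos: [538.9, -120.6, 105.5]
tool_rot: [-130.0, 0.0, -6.8]
force: [-0.4, 1.3, 0.0]
width: 0.003
```

```bash
python3 - <<'E'
from h import *
np.set_printoptions(precision=1,suppress=True)
a=camera("scene")
s=telemetry.read_state();print(s['tcp_pos'],s['tool_rot'],s['force'])
w=camera("wrist").copy()
w=cv2.resize(w,(480,300))
cv2.imwrite("pics/l.png",np.vstack([cv2.resize(a[150:220,220:340],None,fx=4,fy=4),w])[:,:,::-1])
# arc plan: corner radius 130, upper corner = tcp + 11*n, in 40deg slanted tool
e=np.radians(40);u=np.array([.174,.985,0]);H=np.array([563,15,138.])
n=np.sin(e)*u+np.array([0,0,np.cos(e)])
R=Ro.from_euler('xyz',[-130,0,-6.8],degrees=True).as_matrix()
p=s['tcp_pos']
for ph in [0,10,20,30,40,50,60,70,80,88,94,100]:
    f=np.radians(ph);r=130
    c=H+u*(-r*np.cos(f)+3*np.sin(f)*0)+np.array([0,0,r*np.sin(f)-3*np.cos(f)])
    t=c-11*n;print(ph,t,R.T@(t-p));p=t
E
```

```text
[ 538.9 -121.   105.5] [-130.    -0.    -6.8] [-0.7  0.2  0.2]
0 [ 539.1 -120.   126.6] [  0.1 -16.8 -12.8]
10 [ 539.5 -118.1  149.2] [  0.1 -18.6 -13. ]
20 [ 540.5 -112.3  171.2] [  0.3 -20.6  -9.7]
30 [ 542.2 -102.9  192. ] [  0.5 -22.   -6. ]
40 [544.4 -90.1 210.8] [  0.7 -22.8  -2.2]
50 [547.2 -74.3 227.2] [  0.9 -22.8   1.7]
60 [550.5 -56.  240.7] [  1.  -22.2   5.6]
70 [554.  -35.8 250.7] [  1.2 -20.9   9.3]
80 [557.8 -14.2 257.1] [  1.2 -18.9  12.7]
88 [561.    3.6 259.4] [  1.  -13.3  12.3]
94 [563.3  17.  259.5] [ 0.8 -8.8 10.4]
100 [565.7  30.3 258.1] [ 0.8 -7.6 11.2]
```

View pics/l.png

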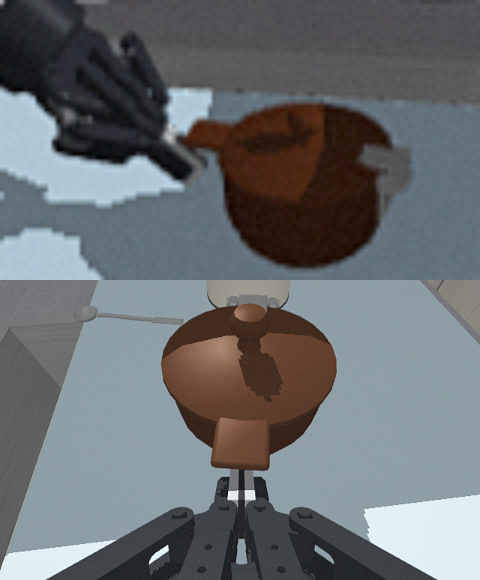

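>>> {"fn": "step_arm", "kwargs": {
  "rows": [
    [[255,0,-5.6,-4.3,0,0,0],[255,0,-5.6,-4.3,0,0,0],[255,0,-5.6,-4.3,0,0,0],[255,0,-6.2,-4.3,0,0,0],[255,0,-6.2,-4.3,0,0,0],[255,0,-6.2,-4.3,0,0,0],[255,0,0,0,0,0,0],[255,0,0,0,0,0,0]]
  ]
}}

```text
t: 12.18
tcp_pos: [539.7, -118.6, 149.9]
tool_rot: [-130.1, -0.1, -6.9]
force: [0.4, -0.6, -0.5]
width: 0.002
```

```bash
cat > look.py <<'E'
import sys
from h import *
np.set_printoptions(precision=1,suppress=True)
a=camera("scene")
s=telemetry.read_state();print(s['t'],s['tcp_pos'],s['tool_rot'],s['force'],s['joint_positions'])
w=cv2.resize(camera("wrist"),(480,300))
cv2.imwrite(f"pics/{sys.argv[1]}.png",np.vstack([cv2.resize(a[130:220,220:380],None,fx=3,fy=3),w])[:,:,::-1])
E
python3 look.py m
```

```text
12.2333 [ 539.5 -118.5  149.3] [-130.    -0.    -6.9] [ 0.4 -0.8 -1. ] [-40.8  21.1  82.3  41.3 105.5 -33.1]
```

View pics/m.png

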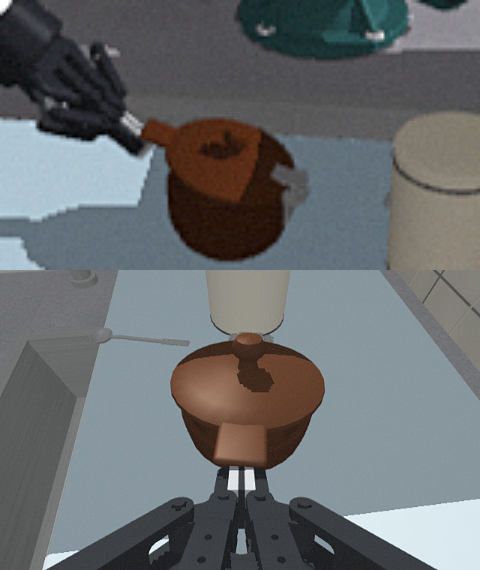

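>>> {"fn": "step_arm", "kwargs": {
  "rows": [
    [[255,0.1,-10.3,-4.9,0,0,0],[255,0.1,-10.3,-4.9,0,0,0],[255,0.2,-11,-3,0,0,0],[255,0.2,-11,-3,0,0,0],[255,0.3,-11.4,-1.1,0,0,0],[255,0.3,-11.4,-1.1,0,0,0],[255,0,0,0,0,0,0]]
  ]
}}

```text
t: 12.87
tcp_pos: [544.6, -89.2, 214.0]
tool_rot: [-130.0, -0.3, -6.8]
force: [-0.1, -0.6, 0.1]
width: -0.001
```

```bash
python3 look.py n
```

```text
12.9167 [544.3 -89.7 212.6] [-130.1   -0.2   -6.8] [ 0.1  0.1 -0. ] [-38.5  16.6  80.5  43.5 108.6 -27.1]
```

View pics/n.png

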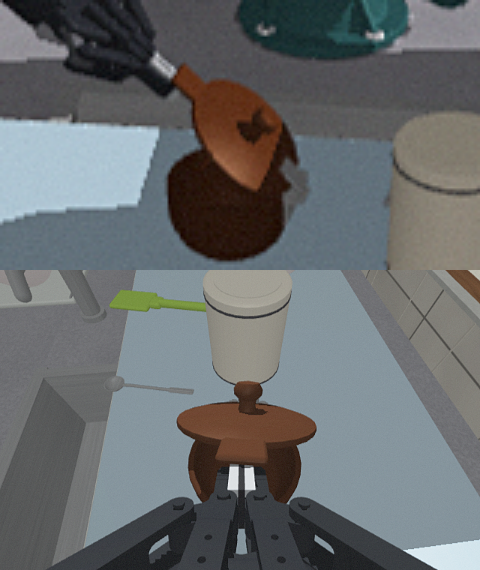

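>>> {"fn": "step_arm", "kwargs": {
  "rows": [
    [[255,0.4,-11.4,0.9,0,0,0],[255,0.4,-11.4,0.9,0,0,0],[255,0.5,-11.1,2.8,0,0,0],[255,0.5,-11.1,2.8,0,0,0],[255,0.6,-10.5,4.6,0,0,0],[255,0.6,-10.5,4.6,0,0,0],[255,0,0,0,0,0,0]]
  ]
}}

```text
t: 13.55
tcp_pos: [553.7, -33.8, 252.7]
tool_rot: [-130.0, -0.2, -6.7]
force: [0.1, -0.7, -0.2]
width: -0.001
```

```bash
python3 look.py o
```

```text
13.6 [553.5 -34.7 251.8] [-130.    -0.1   -6.8] [-0.3 -0.3  0.6] [-33.7  12.7  80.6  45.9 107.9 -20.8]
```

View pics/o.png

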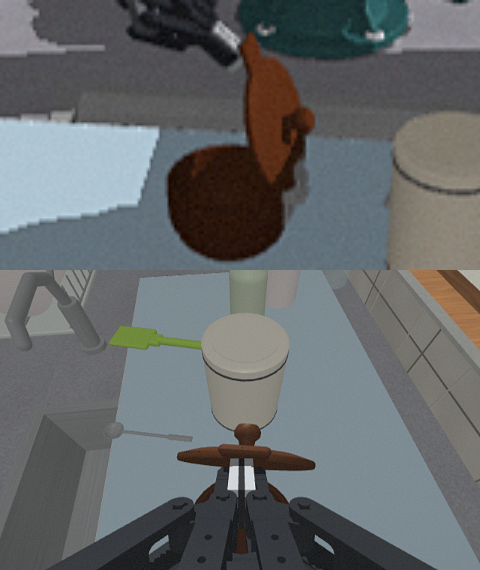

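>>> {"fn": "step_arm", "kwargs": {
  "rows": [
    [[255,0.4,-6.3,4.2,0,0,0],[255,0.4,-6.3,4.2,0,0,0],[255,0.4,-6.3,4.2,0,0,0],[255,0.4,-5,4.6,0,0,0],[255,0.4,-5,4.6,0,0,0],[255,0.4,-5,4.6,0,0,0],[255,0.4,-4.4,5.2,0,0,0],[255,0.4,-4.4,5.2,0,0,0],[255,0,0,0,0,0,0]]
  ]
}}

```text
t: 14.4
tcp_pos: [563.2, 20.3, 260.0]
tool_rot: [-130.0, -0.0, -6.8]
force: [0.4, -0.1, 0.1]
width: -0.002
```

```bash
python3 look.py p
```

```text
14.45 [563.1  19.7 259.9] [-130.    -0.    -6.8] [ 0.5  0.6 -0.1] [-28.7  10.7  82.2  47.3 104.7 -16.6]
```

View pics/p.png

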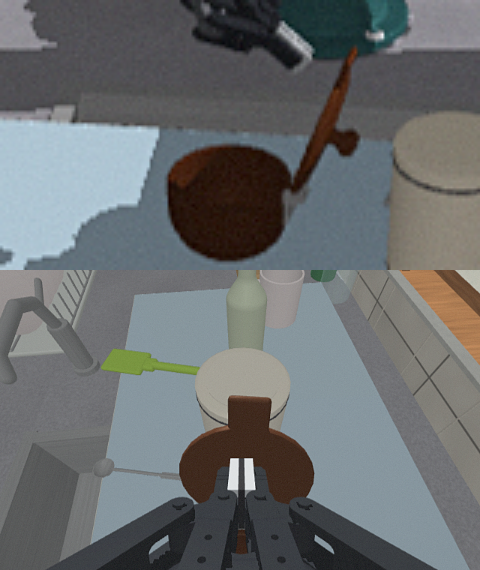

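>>> {"fn": "step_arm", "kwargs": {
  "rows": [
    [[255,0,0,-15,0,0,0],[255,0,0,-25,0,0,0],[255,0,0,-25,0,0,0],[255,0,0,-25,0,0,0],[255,0,0,-15,0,0,0],[255,0,0,0,0,0,0],[255,0,0,0,0,0,0],[255,0,0,0,0,0,0],[255,0,0,0,0,0,0],[255,0,0,0,0,0,0]]
  ]
}}

```text
t: 15.33
tcp_pos: [553.4, -60.1, 326.4]
tool_rot: [-129.9, 0.1, -6.8]
force: [-0.2, -0.2, 0.5]
width: -0.005
```

```bash
python3 look.py q; python3 - <<'E'
from h import *
# lid tab end at 110deg predicted: check; bowl foot compared with first scene picture
a=camera("scene");b=camera("side");o=cv2.imread("pics/a_scene.png")[:,:,::-1]
cv2.imwrite("pics/r.png",np.vstack([np.hstack([cv2.resize(x[140:240,230:330],None,fx=3,fy=3) for x in(o,a)]),cv2.resize(b[150:300,200:400],None,fx=3,fy=2)])[:,:,::-1])
f=np.radians(110);u=np.array([.174,.985,0]);H=np.array([563,15,138.]);
print(proj("scene",H-u*145*np.cos(f)+np.array([0,0,145*np.sin(f)])))
E
```

```text
15.3833 [553.4 -60.2 326.5] [-129.9    0.1   -6.8] [ 0.3  0.2 -1.2] [-35.7  12.6  72.2  47.9 115.3 -15.4]
[[339.09254872 147.72316032]]
```

View pics/q.png

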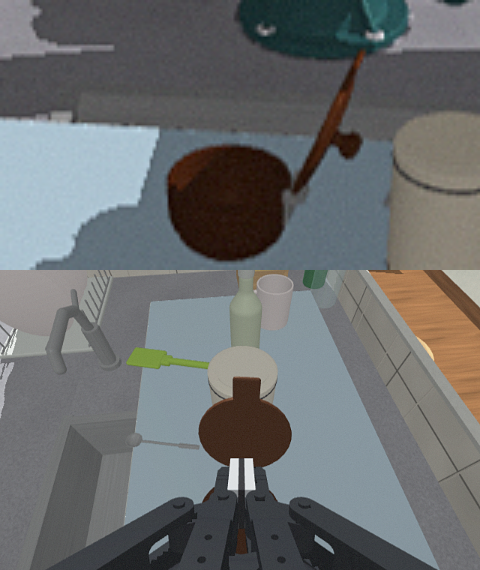

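View pics/r.png

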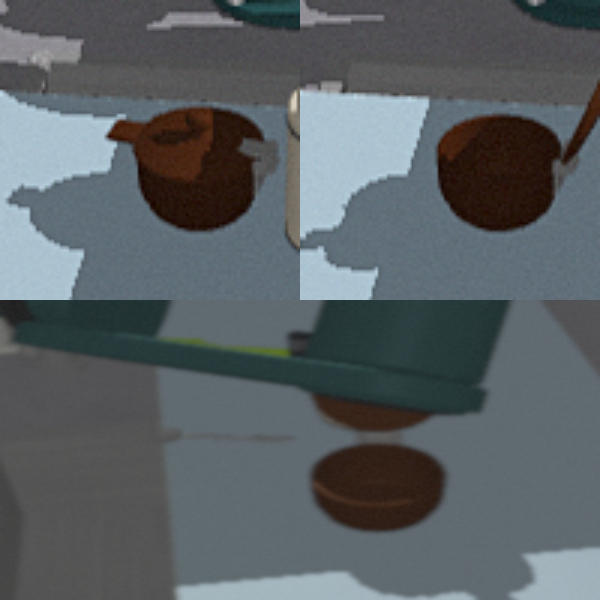

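```bash
python3 -c "
from bench import finish_job
print(finish_job())"
```

```text
the job is handed in; nothing more can be done
None
```

The lid is open against its stop and the job is handed in; the interface gave no verdict.

- **Canister:** I pushed it upright with the half-open fingers cradling it, about 62 mm along the shelf. Its side now stands about 80 mm beyond the hinge pin, against the 60 mm the open lid and knob need.
- **Lid:** I slid the closed fingertips, slanted about 40° down, under the thumb tab from in front. I raised the lid along its arc until it passed its balance point and fell back. Then I drew the arm back clear of everything.

**Last checks:**
- The tab end appeared in the scene picture at about (341, 147). For the lid at 110° it should be at (339, 148), so the lid is at its stop.
- The bowl sits in the same place in the scene pictures from before and after.
- There is a visible gap between the knob and the canister, and the canister stands upright.
- The readings I took of the force on the tool peaked at about 4.6 N, while pushing the canister. They stayed below about 1.5 N while opening the lid.
- None of my checks failed or disagreed. I did not re-measure the other things on the shelf, but nothing came near them and those visible in the last wrist picture look undisturbed.

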